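# Seat the spinner's rotor on its drive studs and close the bowl

## Robot

A 6-joint arm with a two-finger parallel gripper is mounted at the origin on a cart in front of the work surface, level with it; the furniture and walls round the work are solid. World frame = base frame: x ahead of the robot, y to its left, z up, the work surface at z = 0. Lengths are in mm, angles in degrees, forces in N, time in s.
With the tool pointing down it reaches from about 300 to 850 mm from the base axis. Payload 4.2 kg.
Tool frame: the origin (TCP) lies at the very end of the fingers, on their centre line; the grasp point (between the pads) lies 19 mm behind it; z points along the fingers, x is the direction in which the jaws open and shut, and the axes are right-handed (so a half turn about z gives the same grasp; the last joint's range is limited). The gripper opens to 91 mm and grips with 3 to 60 N. Pads are 32 mm wide; open, the fingers measure 118 mm over their backs; the gripper's body (76 mm by 178 mm) begins 60 mm behind the grasp point.
Start: joints at [62.853, 18.312, 89.639, -0, 72.044, -1.146], TCP at [252.075, 516.818, 213.976] pointing down, gripper open.
Joint ranges: [-177.97, 177.97], [-48.28, 115.42], [12.27, 149.76], [-77.06, 257.06], [2.81, 150.46], [-146.56, 146.56]. Speed limits (degrees/s): [147.25, 147.25, 180, 180, 180, 180].

## Interface

Orientations are given as [roll, pitch, yaw] about the fixed x, y, z axes, in that order (R = Rz(yaw) Ry(pitch) Rx(roll)).
In Python, from workcell import env gives the robot as it stands.
- The arm moves only by the tool servo_tool, never from a script. Its argument "plan" is a list of rows, each a list of 3 entries, a list of its own where there are three numbers: the turn, a rotation vector about the tool's x, y, z in degrees, then the shift along the tool's x, y, z in mm, then the finger opening in mm, from 0 to 91.2. In form: [[[ax, ay, az], [dx, dy, dz], claw], ...]. A call has exactly 10 rows; each row shifts and turns the pose as measured when the row begins, along the tool's axes as they then stand; what a row does not reach is not made up. A row lasts 1/8 s, in which the tool goes at most 62.5 mm and 10.7 degrees, less where a joint would pass 70% of its speed; a pose out of reach is approached as far as the arm can. A call with a gripper value outside its range is refused whole. The fingers move at their own pace and stop on an object; "squeeze" is the grip in N (left out, the last holds). Time passes only in rows, so rows that do not move let the fingers close, or fill a call up. It gives the time, the measured TCP pose, the force and the opening at its end, in the units of the state.
- env.state(): the state, without advancing time (a new reading comes with each control period).
- env.grab_frame(name): name is "scene" or "top" or "wrist"; returns a dict with "pixels" (384x512x3 uint8, red, green, blue), "intrinsics" (3x3 intrinsics, pixels), "distortion" ([k1, k2, p1, p2, k3] as OpenCV has them; the pictures are not rectified), "eye" and "attitude" of the camera in the world. Camera axes: x right, y up, looking along -z (the intrinsics and any distortion apply to the point x, -y, -z); pixel columns grow to the right and rows downward; lengths in mm; the calibration is good to about 2 mm. A picture is of the moment at which its call begins. There is no depth.
- env.job_done(): hands the job in, once; it reports no verdict.
The state is a dict: "time_s": time; "qpos": joint angles; "qvel": joint speeds; "effort": joint torques, N m; "ee_pos": TCP position; "ee_rot": TCP orientation; "force": force on the tool from outside, world axes, zero at the start; "torque": the same for the moment, N m; "gripper_width": finger opening in mm.
Only numpy, scipy, OpenCV 4.12 (cv2) and the standard library are available. Lean on these libraries where they do the work, as an engineer would, in place of code of your own. Each camera call takes 0.05 s, during which the arm holds its last target.

## Task

The rotor in the bench spinner's bowl is perched on top of its three drive studs. Turn it on its hub by the grip block until its holes line up with the studs and it goes down fully home; then take the cover off the sloping stand and set it gently onto the bowl's rim, right way up, so that it sits centred, level and all the way down. Leave the other things on the bench where they are.

Things in the scene. Friction and masses are not known exactly. Their poses are not given: they have to be found in the camera images.
- rotor_grip (a point): Centre of the rotor's black grip block (50 mm long along its x, 34 wide along y, 44 tall) on a loose aluminium disc 120 mm across, 8 thick, 0.35 kg. The point is on the rotor's axis, 26 mm above the disc's underside, 18 above its upper face. z is the axis, up. It starts 40 mm above hub_seat, the disc resting on the stud tops; fully home it is 26 mm above hub_seat.
- rotor_hole (a point): Centre of one of the rotor's three through holes (14 mm in diameter, on a circle of 44 mm radius, 120 degrees apart, so any of three rotor angles fits), at the disc's upper face, 8 mm above its underside. It lies from the rotor's axis along the block's +x. The holes start at least 20 degrees away from the studs.
- hub_seat (a point): Centre of the flat seat in the bowl of the fixed round white spinner, on the hub's upright axis, 40 mm above the bench. x points to one stud. A round spigot 24 mm in diameter, 30 tall, on the axis reaches into the rotor's bore (1.5 mm play all round) and keeps the rotor centred, also before it drops.
- stud (a point): Foot of one of the three fixed drive studs, level with the seat: 9 mm in diameter, 14 tall, tapered tips, at 44 mm radius, 120 degrees apart, hidden under the rotor. Three dark ribs on the bowl's floor just outside the rotor and three grey upright ribs on the bowl's outer wall stand in the same three directions.
- bowl_rim (a point): Centre of the spinner bowl's mouth, level with the top of its rim: 102 mm above the bench, 62 above hub_seat on the same axis. The bowl is 172 mm across outside (185 over the outer ribs, which end 14 mm below the rim), 160 inside. While the rotor is not home its block stands 4 mm above the rim and the cover cannot sit down.
- cover_knob (a point): On the axis of the cover's black round upright knob (28 mm in diameter, 40 tall), half-way up: 22 mm above the cover's upper face, 27 above its seating face (underside of the flange). z is the cover's axis, out through the knob; it starts 30 degrees from vertical. Set down, the point is 27 mm above bowl_rim.
- cover: Loose grey cover, a disc 180 mm across, 0.2 kg; origin at the centre of its seating face. Flange 5 mm thick; beneath it a locating lip 152 mm across, 8 deep, goes inside the bowl (4 mm play all round). It starts on the sloping stand, held by gravity against two stop pins at the stand's low edge.
- stand: Fixed aluminium stand; its face, 184 x 150 mm, rises at 30 degrees towards the stand's own +x, which points roughly to the robot's right, so the cover faces left; 29 mm high at its low edge, 121 at its high edge. Origin on the bench under its centre. Two rubber stop pins 24 mm tall stand on the face near the low edge.
- beaker: Bystander, leave alone: clear plastic beaker, 68 mm wide, 88 mm tall (origin under its centre)
- reagent_bottle: Bystander, leave alone: small reagent bottle, 56 mm wide, 105 mm tall (origin under its centre)
- tape_roll: Bystander, leave alone: roll of tape lying flat, 104 mm wide, 25 mm tall (origin under its centre)
- pen: Bystander, leave alone: green and white marker pen lying flat, 135 mm long, 17 mm thick (origin under its centre)

How it is judged:
By the outcome, as a careful person would: the job done as asked, in the order asked, and still so for the second after the job is handed in, with the robot touching nothing.
It also fails if it takes over 56 s, if anything falls off the work surface, if the arm or the gripper's body presses on something with over 40 N, if the wrist force passes 120 N, or if a joint passes its speed limit or range.

## Working session

There is one attempt and no reset: what is moved stays moved. The work goes in short steps, Python scripts to look and compute and a tool call to move; the robot and the scene stay as the last step left them, time stands still between calls to the robot, and variables do not carry over. Pictures are saved under pics/ and viewed, and the job is handed in when it is done.

Besides the shell and the picture viewer there is one more tool, called as a command line: name --argument value ..., lists and objects as JSON in quotes. servo_tool: Moves the arm, as the interface text tells. Its arguments: {"type":"object","properties":{"plan":{"type":"array"},"squeeze":{"type":"number"}},"required":["plan"]}

```bash
mkdir -p pics; ls; cat > h.py <<'E'
import numpy as np, cv2, pickle
from workcell import env
from scipy.spatial.transform import Rotation as R
def snap(n,f):
    d=env.grab_frame(n); pickle.dump(d,open(f'pics/{f}.pkl','wb'))
    cv2.imwrite(f'pics/{f}.png',d['pixels'][:,:,::-1]); return d
def load(f): return pickle.load(open(f'pics/{f}.pkl','rb'))
def rot(d):
    a=np.array(d['attitude'],float)
    return a if a.shape==(3,3) else R.from_euler('xyz',a,degrees=True).as_matrix()
def ray(d,px):
    p=cv2.undistortPoints(np.array(px,float).reshape(-1,1,2),np.array(d['intrinsics'],float),np.array(d['distortion'],float)).reshape(-1,2)
    v=np.c_[p[:,0],-p[:,1],-np.ones(len(p))]@rot(d).T
    return np.array(d['eye'],float),v/np.linalg.norm(v,axis=1)[:,None]
def onz(d,px,z):
    e,v=ray(d,px); return e+v*((z-e[2])/v[:,2])[:,None]
def proj(d,P):
    P=np.array(P,float).reshape(-1,3); c=(P-np.array(d['eye']))@rot(d); c=c*[1,-1,-1]
    return cv2.projectPoints(c,np.zeros(3),np.zeros(3),np.array(d['intrinsics'],float),np.array(d['distortion'],float))[0].reshape(-1,2)
def tri(d1,p1,d2,p2):
    e1,v1=ray(d1,p1);e2,v2=ray(d2,p2);v1=v1[0];v2=v2[0]
    A=np.c_[v1,-v2];s=np.linalg.lstsq(A,e2-e1,rcond=None)[0]
    a=e1+s[0]*v1;b=e2+s[1]*v2;return (a+b)/2,np.linalg.norm(a-b)
E
python3 - <<'E'
from h import *
for n in ['scene','top','wrist']:
    d=snap(n,n+'0'); print(n,d['eye'],d['attitude'],d['intrinsics'],d['distortion'])
print(env.state())
E
```

```text
pics
scene [ -14.49728399 -351.32510152  871.82143357] [ 40.89973196  -0.83613249 -52.4305872 ] [[417.12637084   0.         247.95209635]
 [  0.         417.12637084 186.13072843]
 [  0.           0.           1.        ]] [-0.06619968  0.          0.          0.          0.        ]
top [ 387.70497838   39.60692222 1394.80574112] [  6.06344388   0.58893704 -88.93763384] [[429.08925094   0.         249.76225244]
 [  0.         429.08925094 186.09743128]
 [  0.           0.           1.        ]] [0.04444988 0.         0.         0.         0.        ]
wrist [180.88582762 550.02186813 384.80958231] [-16.18459434   0.09874512  64.09399537] [[343.3248204    0.         263.67030025]
 [  0.         343.3248204  193.13589495]
 [  0.           0.           1.        ]] [-0.08252598  0.          0.          0.          0.        ]
{'time_s': 0.15, 'qpos': array([ 6.28529229e+01,  1.83410014e+01,  8.96910710e+01, -1.65676077e-03,
        7.20425946e+01, -1.14571153e+00]), 'qvel': array([ 0.00159643, -0.10508937, -0.12449708, -0.06515268,  0.10707827,
       -0.03648354]), 'effort': array([ 2.66921897e-04, -4.12772512e+01, -2.32154435e+01,  7.26540014e-02,
        4.33911569e-02, -8.16717966e-05]), 'ee_pos': array([251.90715213, 516.45774294, 213.33083692]), 'ee_rot': array([1.79999918e+02, 7.46835732e-02, 6.39991462e+01]), 'force': array([-0.44703253, -0.17226964, -0.66318773]), 'torque': array([ 0.01491753, -0.03881239,  0.01562588]), 'gripper_width': 91.10561281085543}
```

View pics/scene0.png

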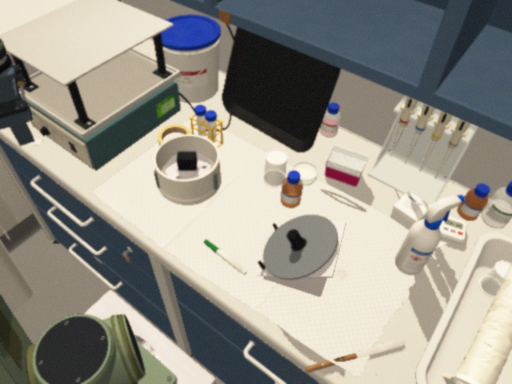

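View pics/top0.png

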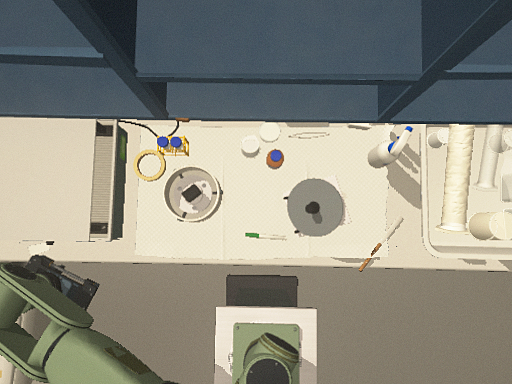

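View pics/wrist0.png

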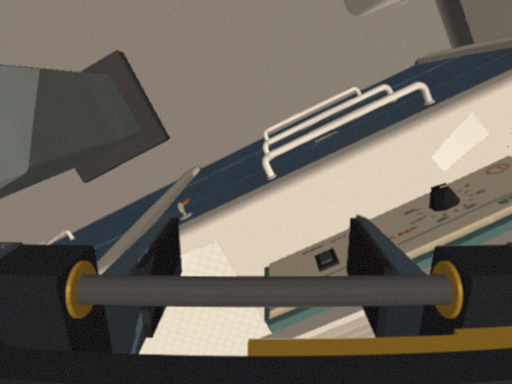

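```bash
python3 - <<'E'
from h import *
d=load('top0');im=cv2.cvtColor(d['pixels'],cv2.COLOR_RGB2BGR)
a=cv2.resize(im[155:235,150:235],None,fx=4.5,fy=4.5,interpolation=cv2.INTER_CUBIC);b=cv2.resize(im[165:245,275:360],None,fx=4.5,fy=4.5,interpolation=cv2.INTER_CUBIC)
cv2.imwrite('pics/c1.png',np.hstack([a,b]))
d=load('scene0');im=cv2.cvtColor(d['pixels'],cv2.COLOR_RGB2BGR)
a=cv2.resize(im[125:210,145:230],None,fx=4.5,fy=4.5,interpolation=cv2.INTER_CUBIC);b=cv2.resize(im[205:290,255:350],None,fx=4.4,fy=4.5,interpolation=cv2.INTER_CUBIC)
cv2.imwrite('pics/c2.png',np.hstack([a,b]))
E
```

```text
(no output)
```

View pics/c1.png

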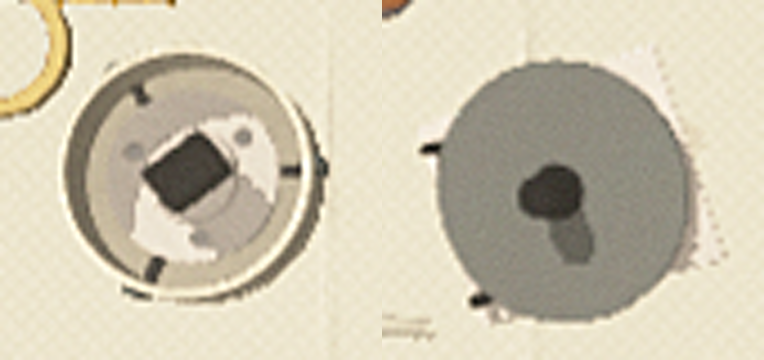

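View pics/c2.png

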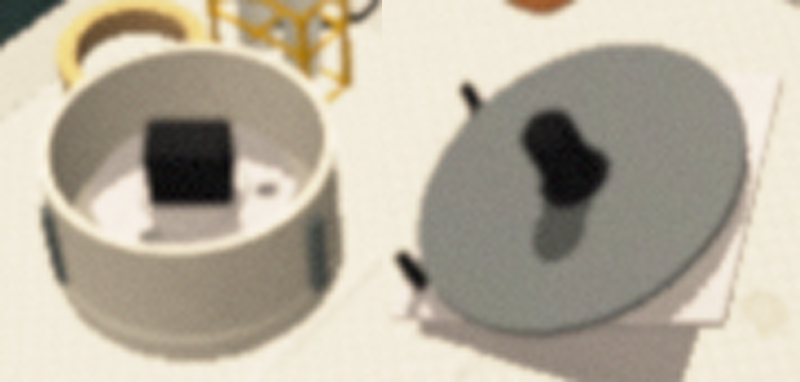

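```bash
python3 - <<'E'
from h import *
d=load('top0')
f=lambda x,y:[(x+.5)/4.5-.5+150,(y+.5)/4.5-.5+155]
# rim: outer circle points by hand from crop (rim left edge, right, top, bottom outer)
rim=onz(d,[f(64,172),f(310,172),f(186,54),f(186,298)],102)
print('rim',rim, (rim[0,:2]+rim[1,:2])/2,(rim[2,:2]+rim[3,:2])/2)
H=onz(d,[f(133,152),f(243,137),f(198,238)],62);c=H.mean(0);print('holes',H,c,[np.linalg.norm(h-c) for h in H],[np.degrees(np.arctan2(*(h-c)[1::-1])) for h in H])
G=onz(d,[f(140,93),f(290,170),f(155,268)],42);print('ribs',G)
# circle centre thru 3 pts
for P in (G,H):
    A=np.c_[2*P[:,:2],np.ones(3)];s=np.linalg.solve(A,(P[:,:2]**2).sum(1));cc=s[:2];print('circ',cc,np.sqrt(s[2]+cc@cc),[np.degrees(np.arctan2(p[1]-cc[1],p[0]-cc[0])) for p in P])
B=onz(d,[f(143,173),f(199,131),f(232,171),f(178,213)],98);print('block top',B,B.mean(0))
E
```

```text
rim [[499.73918616 315.04034847 102.        ]
 [502.62068047 149.66582411 102.        ]
 [581.32568079 235.70042353 102.        ]
 [416.73224941 230.22712755 102.        ]] [501.17993332 232.35308629] [499.0289651  232.96377554]
holes [[517.96553111 276.28376372  62.        ]
 [529.76722315 200.26523733  62.        ]
 [459.0647904  229.23445701  62.        ]] [502.26584822 235.26115269  62.        ] [np.float64(43.924192186461426), np.float64(44.50887231498725), np.float64(43.61940459700145)] [np.float64(69.05774994101189), np.float64(-51.838133108519486), np.float64(-172.0582960301497)]
ribs [[561.90024308 276.39110977  42.        ]
 [509.12037115 168.89050213  42.        ]
 [438.62226165 261.47327207  42.        ]]
circ [503.99027776 238.11628231] 69.41560703857958 [np.float64(33.46218361280417), np.float64(-85.76174667817115), np.float64(160.337415811973)]
circ [502.70904294 234.98987565] 44.02210380305372 [np.float64(69.7226862312314), np.float64(-52.07351665507669), np.float64(-172.48768479737882)]
block top [[500.33321584 262.63628289  98.        ]
 [529.490498   225.79764067  98.        ]
 [502.73316947 202.65595048  98.        ]
 [473.72685495 238.12394483  98.        ]] [501.57093457 232.30345472  98.        ]
```

servo_tool --plan '[[[0,0,0],[-35,28,0],91],[[0,0,0],[-35,28,0],91],[[0,0,0],[-35,28,0],91],[[0,0,0],[-35,28,0],91],[[0,0,0],[-35,28,0],91],[[0,0,0],[0,0,0],91],[[0,0,8.5],[0,0,0],91],[[0,0,8.5],[0,0,0],91],[[0,0,8.5],[0,0,0],91],[[0,0,0],[0,0,0],91]]'

```text
time_s: 1.4
ee_pos: [301.4, 294.4, 211.2]
ee_rot: [-180.0, 0.1, 37.9]
force: [0.2, 0.5, -0.1]
gripper_width: 90.6
```

```bash
cat >> h.py <<'E'
def todelta(P,rpy=None):
    s=env.state();M=R.from_euler('xyz',s['ee_rot'],degrees=True)
    print('t',round(s['time_s'],2),'pos',np.round(s['ee_pos'],1),'rpy',np.round(s['ee_rot'],1),'F',np.round(s['force'],1),'w',round(s['gripper_width'],1))
    print('shift',np.round(M.inv().apply(np.array(P)-s['ee_pos']),1))
    if rpy is not None: print('turn',np.round((M.inv()*R.from_euler('xyz',rpy,degrees=True)).as_rotvec(degrees=True),1))
E
python3 -c "
from h import *
todelta([502,234.5,205],[180,0,38.4])"
```

```text
t 1.4 pos [301.4 294.4 211.2] rpy [-1.80e+02  1.00e-01  3.79e+01] F [ 0.2  0.5 -0.1] w 90.6
shift [121.5 170.5   5.9]
turn [-0.   0.1 -0.5]
```

servo_tool --plan '[[[0,0,0],[24.3,34,1],91],[[0,0,0],[24.3,34,1],91],[[0,0,0],[24.3,34,1],91],[[0,0,0],[24.3,34,1],91],[[0,0,0],[24.3,34,1],91],[[0,0,-0.5],[0,0,0],91],[[0,0,0],[0,0,0],91],[[0,0,0],[0,0,0],91],[[0,0,0],[0,0,0],91],[[0,0,0],[0,0,0],91]]'

```text
time_s: 2.65
ee_pos: [505.5, 241.5, 204.4]
ee_rot: [-179.8, 0.1, 40.0]
force: [-0.3, 0.3, -0.5]
gripper_width: 90.4
```

```bash
python3 -c "
from h import *
d=snap('wrist','w1')
todelta([502,234.5,79],[180,0,38.4])"
```

```text
t 2.7 pos [505.6 241.5 204.4] rpy [-1.798e+02  1.000e-01  4.000e+01] F [-0.2 -0.6  0.1] w 91.1
shift [ -7.    3.6 125.4]
turn [-0.2  0.1  1.6]
```

View pics/w1.png

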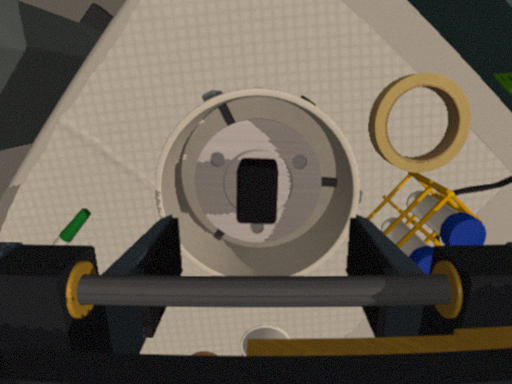

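```bash
python3 - <<'E'
from h import *
d=load('w1');im=cv2.cvtColor(d['pixels'],cv2.COLOR_RGB2BGR)
g=cv2.cvtColor(im,cv2.COLOR_BGR2GRAY)
m=(g<75).astype(np.uint8)
n,l,st,c=cv2.connectedComponentsWithStats(m[90:260,180:345])
for i in range(1,n):
    if st[i,4]>25: print(c[i]+[180,90],st[i])
cv2.imwrite('pics/c3.png',cv2.resize(im[80:280,150:370],None,fx=3.5,fy=3,interpolation=cv2.INTER_CUBIC))
E
```

```text
[210.91111111  95.4       ] [24  2 17  8 45]
[225.7393617  113.29787234] [ 37  12  18  23 188]
[333.67219388 159.39413265] [119  17  46  92 784]
[256.53885004 190.80613831] [  56   68   42   66 2574]
[183.26797386 199.85620915] [  0  87  13  38 153]
[218.31746032 234.26984127] [ 34 140  10  10  63]
```

View pics/c3.png

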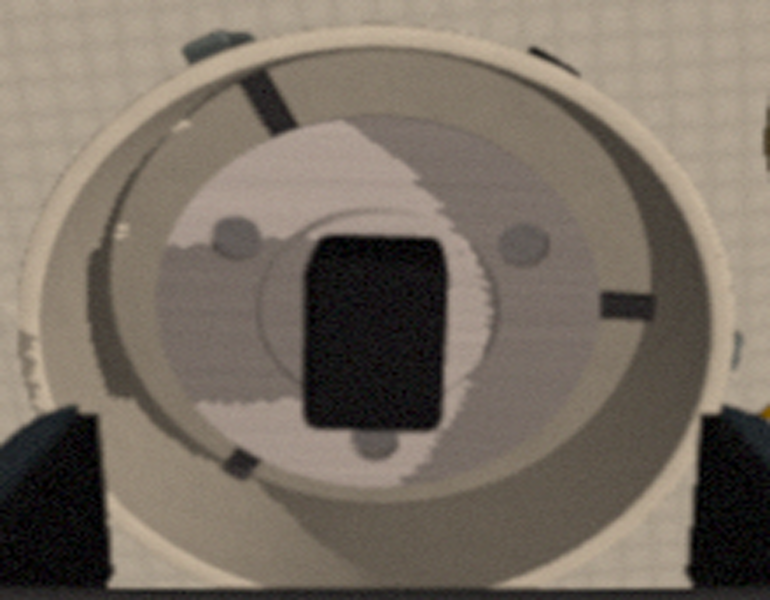

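```bash
python3 - <<'E'
from h import *
d=load('w1')
f=lambda x,y:[(x+.5)/3.5-.5+150,(y+.5)/3-.5+80]
ang=lambda v:np.degrees(np.arctan2(v[1],v[0]))
H=onz(d,[f(238,237),f(523,243)],62); print(H,np.linalg.norm(H[0]-H[1]))
# centre from two holes: 76.2 apart, apex
mid=H.mean(0);u=(H[1]-H[0])/np.linalg.norm(H[1]-H[0]);
for sg in (1,-1):
    c=mid+sg*22*np.array([-u[1],u[0],0]);print('c',c,[ang(h-c) for h in H])
rim=onz(d,[f(20,320),f(735,320),f(370,25)],102);print('rim',rim)
# rim circle from points
P=onz(d,[f(20,320),f(735,320),f(370,25),f(100,160),f(650,140),f(31,270)],102)
A=np.c_[2*P[:,:2],np.ones(len(P))];s=np.linalg.lstsq(A,(P[:,:2]**2).sum(1),rcond=None)[0];print(s[:2],np.sqrt(s[2]+s[:2]@s[:2]))
for z in (35,40,45):
    G=onz(d,[f(287,130),f(252,72),f(600,305),f(655,307),f(240,463)],z)
    print(z,ang(G[1]-G[0]),ang(G[3]-G[2]))
    for c in ([502,234.5],[504,236]): print([(round(ang(g[:2]-c),1),round(np.linalg.norm(g[:2]-c),1)) for g in G])
E
```

```text
[[458.5783441  229.18835523  62.        ]
 [517.59243681 276.43971963  62.        ]] 75.5999641314243
c [474.33498689 269.9874588   62.        ] [np.float64(-111.11659622633132), np.float64(8.483663995002164)]
c [501.83579403 235.64061606  62.        ] [np.float64(-171.51633600499784), np.float64(68.88340377366869)]
rim [[432.51931621 186.3653951  102.        ]
 [562.56559189 295.99331592 102.        ]
 [446.2597095  300.32875868 102.        ]]
[503.38245862 235.23019482] 84.80505283547609
35 156.67946181909798 37.71108704998953
[(np.float64(155.1), np.float64(60.1)), (np.float64(155.5), np.float64(80.9)), (np.float64(36.2), np.float64(65.1)), (np.float64(36.5), np.float64(81.3)), (np.float64(-84.2), np.float64(75.9))]
[(np.float64(157.2), np.float64(61.3)), (np.float64(157.0), np.float64(82.1)), (np.float64(36.2), np.float64(62.6)), (np.float64(36.5), np.float64(78.8)), (np.float64(-85.8), np.float64(77.2))]
40 156.67946181909792 37.71108704998936
[(np.float64(154.5), np.float64(60.3)), (np.float64(155.1), np.float64(80.7)), (np.float64(37.3), np.float64(64.1)), (np.float64(37.4), np.float64(80.2)), (np.float64(-84.7), np.float64(73.8))]
[(np.float64(156.6), np.float64(61.5)), (np.float64(156.6), np.float64(81.9)), (np.float64(37.3), np.float64(61.6)), (np.float64(37.4), np.float64(77.7)), (np.float64(-86.3), np.float64(75.1))]
45 156.67946181909792 37.71108704998977
[(np.float64(154.0), np.float64(60.4)), (np.float64(154.7), np.float64(80.6)), (np.float64(38.4), np.float64(63.2)), (np.float64(38.2), np.float64(79.0)), (np.float64(-85.1), np.float64(71.6))]
[(np.float64(156.0), np.float64(61.6)), (np.float64(156.2), np.float64(81.8)), (np.float64(38.4), np.float64(60.7)), (np.float64(38.3), np.float64(76.5)), (np.float64(-86.8), np.float64(73.0))]
```

servo_tool --plan '[[[-0.2,0,1.4],[-6.3,3.4,0],91],[[0,0,0],[0,0,20],91],[[0,0,0],[0,0,20],91],[[0,0,0],[0,0,20],91],[[0,0,0],[0,0,10],91],[[0,0,0],[0,0,0],91],[[0,0,0],[0,0,0],91],[[0,0,0],[0,0,0],91],[[0,0,0],[0,0,0],91],[[0,0,0],[0,0,0],91]]'

```text
time_s: 3.95
ee_pos: [503.4, 233.5, 136.4]
ee_rot: [179.9, -0.2, 38.3]
force: [-0.3, -0.7, 0.1]
gripper_width: 91.1
```

```bash
python3 -c "
from h import *
todelta([502.5,235,71],[180,0,38.6])"
```

```text
t 3.95 pos [503.4 233.5 136.4] rpy [179.9  -0.2  38.3] F [-0.3 -0.7  0.1] w 91.1
shift [-0.1 -1.8 65.4]
turn [ 0.1 -0.2 -0.3]
```

servo_tool --plan '[[[0,-0.2,-0.3],[0,-1.8,16],91],[[0,0,0],[0,0,16],91],[[0,0,0],[0,0,16],91],[[0,0,0],[0,0,14],91],[[0,0,0],[0,0,0],91],[[0,0,0],[0,0,0],30],[[0,0,0],[0,0,0],30],[[0,0,0],[0,0,0],30],[[0,0,0],[0,0,0],30],[[0,0,0],[0,0,0],30]]' --squeeze 12

```text
time_s: 5.2
ee_pos: [502.2, 235.4, 70.7]
ee_rot: [179.9, -0.1, 38.7]
force: [-0.5, 0.1, 0.6]
gripper_width: 43.9
```

```bash
python3 -c "
from h import *
todelta([502.5,235,71],[180,0,38.6])"
```

```text
t 5.2 pos [502.2 235.4  70.7] rpy [ 1.799e+02 -1.000e-01  3.870e+01] F [-0.5  0.1  0.6] w 43.9
shift [-0.   0.5 -0.3]
turn [ 0.1 -0.1  0.1]
```

servo_tool --plan '[[[0,0,0],[0,0,0],30],[[0,0,0],[0,0,0],30],[[0,0,0],[0,0,0],30],[[0,0,0],[0,0,0],30],[[0,0,6],[0,0,0],30],[[0,0,6],[0,0,0],30],[[0,0,6],[0,0,0],30],[[0,0,6],[0,0,0],30],[[0,0,6],[0,0,0],30],[[0,0,0],[0,0,0],30]]'

```text
time_s: 6.45
ee_pos: [501.3, 234.0, 69.6]
ee_rot: [179.8, 0.0, 7.8]
force: [-0.0, -0.0, -3.6]
gripper_width: 34.2
```

```bash
python3 -c "
from h import *
todelta([502.5,235,71],[180,0,6.1])
d=snap('wrist','w2')"
```

```text
t 6.45 pos [501.3 234.   69.6] rpy [179.8   0.    7.8] F [-0.  -0.  -3.6] w 34.2
shift [ 1.3 -0.8 -1.4]
turn [0.2 0.  1.8]
```

View pics/w2.png

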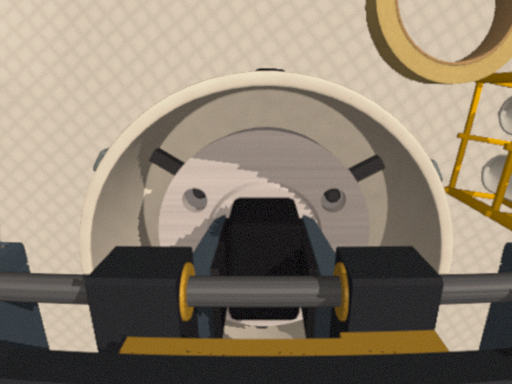

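servo_tool --plan '[[[0,0,1.8],[0.5,-0.4,0],30],[[0,0,0],[0,0,0],30],[[0,0,0],[0,0,2],30],[[0,0,0],[0,0,2],30],[[0,0,0],[0,0,2],30],[[0,0,0],[0,0,2],30],[[0,0,0],[0,0,2],30],[[0,0,0],[0,0,2],30],[[0,0,0],[0,0,1],30],[[0,0,0],[0,0,0],30]]'

```text
time_s: 7.75
ee_pos: [501.3, 234.2, 57.0]
ee_rot: [179.8, 0.1, 6.1]
force: [-0.2, 0.0, -3.4]
gripper_width: 34.1
```

```bash
python3 -c "
from h import *
todelta([502.5,235,57],[180,0,6.1])
d=snap('wrist','w3')"
```

```text
t 7.75 pos [501.3 234.2  57. ] rpy [1.798e+02 1.000e-01 6.100e+00] F [-0.2  0.  -3.4] w 34.1
shift [ 1.2 -0.7 -0. ]
turn [ 0.2  0.1 -0. ]
```

View pics/w3.png

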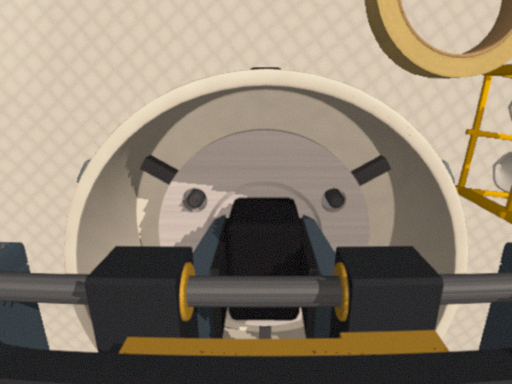

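servo_tool --plan '[[[0,0,0],[0,0,1],30],[[0,0,0],[0,0,1],30],[[0,0,0],[0,0,0],30],[[0,0,0],[0,0,0],60],[[0,0,0],[0,0,0],60],[[0,0,0],[0,0,0],60],[[0,0,0],[0,0,0],60],[[0,0,0],[0,0,-10],60],[[0,0,0],[0,0,-20],70],[[0,0,0],[0,0,-25],70]]'

```text
time_s: 9.05
ee_pos: [501.4, 234.5, 112.8]
ee_rot: [179.7, 0.1, 6.1]
force: [-0.2, 0.5, -0.6]
gripper_width: 70.0
```

servo_tool --plan '[[[0,0,0],[0,0,-25],70],[[0,0,0],[0,0,-30],70],[[0,0,0],[0,0,-30],70],[[0,0,0],[0,0,-20],70],[[0,0,0],[0,0,0],70],[[0,0,0],[0,0,0],70],[[0,0,0],[0,0,0],70],[[0,0,0],[0,0,0],70],[[0,0,0],[0,0,0],70],[[0,0,0],[0,0,0],70]]'

```text
time_s: 10.3
ee_pos: [501.0, 234.8, 223.7]
ee_rot: [179.8, -0.0, 6.1]
force: [-0.3, -1.2, -0.2]
gripper_width: 70.3
```

```bash
python3 - <<'E'
from h import *
todelta([502.5,235,220],[180,0,6.1])
d=snap('wrist','w4');s=snap('scene','s4')
im=cv2.cvtColor(d['pixels'],cv2.COLOR_RGB2BGR);im2=cv2.cvtColor(s['pixels'],cv2.COLOR_RGB2BGR)
cv2.imwrite('pics/c4.png',np.hstack([cv2.resize(im,(533,400)),cv2.resize(im2[125:225,145:210],(260,400))]))
E
```

```text
t 10.3 pos [501.  234.8 223.7] rpy [179.8  -0.    6.1] F [-0.3 -1.2 -0.2] w 70.3
shift [ 1.5 -0.1  3.7]
turn [ 0.2 -0.   0. ]
```

View pics/c4.png

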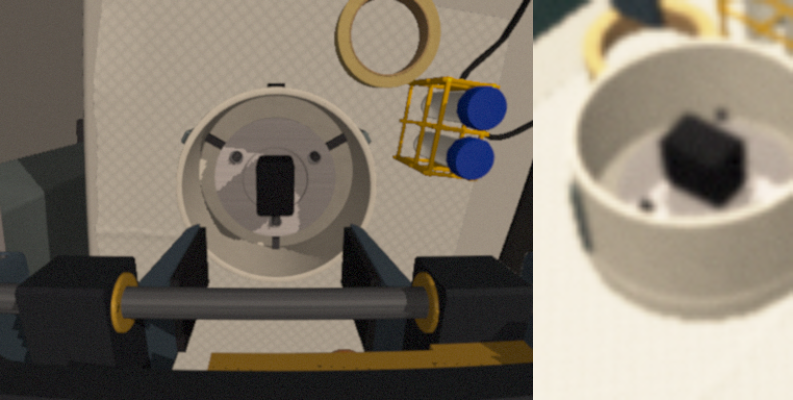

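```bash
python3 - <<'E'
from h import *
d=load('w4');g=cv2.cvtColor(d['pixels'],cv2.COLOR_RGB2GRAY)
m=(g<45).astype(np.uint8)
n,l,st,c=cv2.connectedComponentsWithStats(m[100:230,185:345])
for i in range(1,n):
    if st[i,4]>20: print(c[i]+[185,100],st[i])
i=max(range(1,n),key=lambda k:st[k,4] if 50<c[k][0]<110 and 50<c[k][1]<110 else 0)
r=cv2.minAreaRect(np.argwhere(l==i)[:,::-1].astype(np.float32)+[185,100]);b=cv2.boxPoints(r).astype(float);print(b)
# top edge nearest camera row: use upper edge of block top ( width )
for z in (84,98):
    P=onz(d,b,z);print(z,[np.round(np.linalg.norm(P[k]-P[k-1]),1) for k in range(4)],P.mean(0))
a=cv2.resize(d['pixels'][130:190,205:325,::-1],None,fx=6,fy=6,interpolation=cv2.INTER_CUBIC);cv2.imwrite('pics/c5.png',a)
d=load('top0');im=d['pixels'];hsv=cv2.cvtColor(im,cv2.COLOR_RGB2HSV)
print(im[205,330],im[190,300],im[207,312],im[190,345])
E
```

```text
[205.78151261 134.90756303] [ 12  29  19  13 119]
[322.91935484 135.49193548] [129  29  19  14 124]
[302.21052632 149.75438596] [113  46   9   9  57]
[263.96501749 178.31234383] [  61   49   37   63 2001]
[335.98601399 224.15384615] [145 117  15  13 143]
[191.48648649 224.61261261] [  0 119  13  11 111]Traceback (most recent call last):
  File "<stdin>", line 8, in <module>
cv2.error: OpenCV(4.12.0) /io/opencv/modules/imgproc/src/convhull.cpp:143: error: (-215:Assertion failed) total >= 0 && (depth == CV_32F || depth == CV_32S) in function 'convexHull'
```

```bash
python3 - <<'E'
from h import *
d=load('w4');a=cv2.resize(d['pixels'][135:225,205:325,::-1],None,fx=6,fy=6,interpolation=cv2.INTER_CUBIC);cv2.imwrite('pics/c5.png',a)
d=load('top0');im=d['pixels']
print(im[205,330],im[190,300],im[207,312],im[190,345])
d=load('w4');H=[[226,150],[302.2,149.75]]
for z in (48,62): P=onz(d,H,z);print(z,np.linalg.norm(P[0]-P[1]),P)
E
```

```text
[145 142 129] [140 137 126] [61 58 51] [232 226 201]
48 77.58997228594637 [[460.30638211 252.42505823  48.        ]
 [537.4141779  261.06170262  48.        ]]
62 74.45951890923524 [[461.60059128 254.8568222   62.        ]
 [535.59738764 263.1450116   62.        ]]
```

View pics/c5.png

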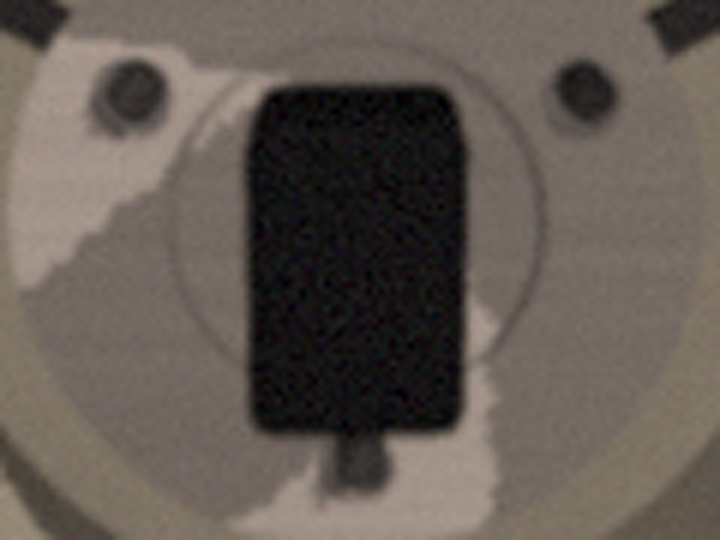

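```bash
python3 - <<'E'
from h import *
s=load('s4');w=load('w4')
ax=np.array([502,234.8])
th=np.radians(96.1);u=np.array([np.cos(th),np.sin(th)]);v=np.array([-u[1],u[0]])
def draw(d,zt,col,im,x0,y0,k):
    c=[ax+a*25*u+b*17*v for a,b in((1,1),(1,-1),(-1,-1),(-1,1))]
    p=proj(d,[[*q,zt] for q in c]); cv2.polylines(im,[np.int32(np.round(((p-[x0,y0])+.5)*k))],True,col,1)
    print(zt,np.round(p,1).tolist())
a=cv2.resize(s['pixels'][135:205,150:225,::-1],None,fx=5,fy=5,interpolation=cv2.INTER_CUBIC)
b=cv2.resize(w['pixels'][135:225,205:325,::-1],None,fx=3.3,fy=3.3,interpolation=cv2.INTER_CUBIC)
for z,c in ((84,(0,255,0)),(98,(0,0,255))):
    draw(s,z,c,a,150,135,5);draw(w,z,c,b,205,135,3.3)
b=cv2.copyMakeBorder(b,0,350-b.shape[0],0,0,cv2.BORDER_CONSTANT);cv2.imwrite('pics/c6.png',np.hstack([a,b]))
E
```

```text
84 [[175.2, 161.6], [183.1, 153.9], [198.2, 161.1], [190.5, 169.0]]
84 [[246.4, 153.1], [283.6, 153.1], [282.7, 205.1], [247.1, 205.0]]
98 [[174.6, 157.9], [182.5, 150.2], [197.8, 157.3], [190.0, 165.3]]
98 [[245.6, 155.8], [284.5, 155.9], [283.5, 209.9], [246.3, 209.8]]
```

View pics/c6.png

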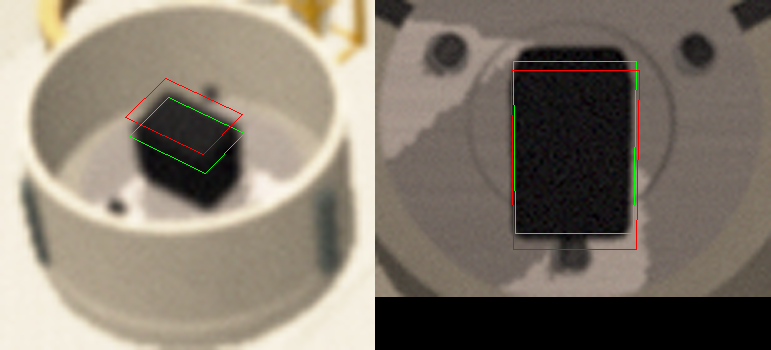

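```bash
python3 - <<'E'
from h import *
E={}
for n,box in (('top0',(280,170,355,242)),('s4',(255,205,350,290))):
    d=load(n);im=d['pixels'].astype(int);x0,y0,x1,y1=box
    sat=im.max(2)-im.min(2);mx=im.max(2)
    m=((mx<168)).astype(np.uint8)[y0:y1,x0:x1]
    if n=='s4': m=((mx<168)&(im[...,1]>=im[...,0]-8)).astype(np.uint8)[y0:y1,x0:x1]
    m=cv2.morphologyEx(m,cv2.MORPH_OPEN,np.ones((5,5)))
    cs,_=cv2.findContours(m,cv2.RETR_EXTERNAL,cv2.CHAIN_APPROX_NONE);c=max(cs,key=cv2.contourArea)
    h=cv2.convexHull(c); e=cv2.fitEllipse(c); E[n]=(np.array(e[0])+[x0,y0]);print(n,E[n],e)
    o=cv2.resize(d['pixels'][y0:y1,x0:x1,::-1],None,fx=5,fy=5,interpolation=cv2.INTER_CUBIC)
    cv2.ellipse(o,((e[0][0]*5+2,e[0][1]*5+2),(e[1][0]*5,e[1][1]*5),e[2]),(0,0,255),1)
    cv2.imwrite(f'pics/e_{n}.png',o)
print(tri(load('top0'),E['top0'],load('s4'),E['s4']))
f=lambda x,y:[(x+.5)/4.5-.5+275,(y+.5)/4.5-.5+165]
P=onz(load('top0'),[f(48,148),f(98,300)],45);print(P)
E
python3 -c "
import cv2,numpy as np
a=cv2.imread('pics/e_top0.png');b=cv2.imread('pics/e_s4.png')
h=max(a.shape[0],b.shape[0]);f=lambda i:cv2.copyMakeBorder(i,0,h-i.shape[0],0,0,0)
cv2.imwrite('pics/c7.png',cv2.resize(np.hstack([f(a),f(b)]),None,fx=.93,fy=.93))"
```

```text
top0 [315.02511978 207.17796707] ((35.02511978149414, 37.1779670715332), (55.25672912597656, 57.58790969848633), 152.15843200683594)
s4 [299.80884933 247.25339127] ((44.8088493347168, 42.25339126586914), (56.2428092956543, 79.20191192626953), 58.567237854003906)
(array([ 465.29491172, -144.33901305,   79.97588829]), np.float64(1.637298119105148))
[[496.64009057 -56.4288602   45.        ]
 [391.52959723 -92.04652329  45.        ]]
```

View pics/c7.png

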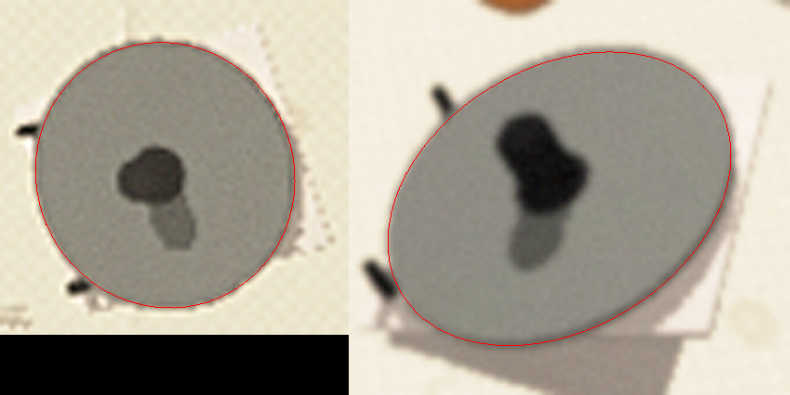

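```bash
cat >> h.py <<'E'
PSI=18.7
def frame(psi=PSI):
    a=np.radians(psi);h=np.array([np.cos(a),np.sin(a),0]);s=np.array([np.sin(a),-np.cos(a),0]) # stand +x
    n=-np.sin(np.pi/6)*s+np.cos(np.pi/6)*np.array([0,0,1]);y=np.cross(-n,h)
    return h,n,R.from_matrix(np.c_[h,y,-n])
E
python3 - <<'E'
from h import *
h,n,T=frame();print(n,T.as_euler('xyz',degrees=True))
F=np.array([465.3,-144.3,80]);t=np.linspace(0,2*np.pi,60);s=np.cross(n,h)
ims=[]
for nm,x0,y0,x1,y1 in (('top0',280,170,355,242),('s4',255,205,350,290)):
    d=load(nm);o=cv2.resize(d['pixels'][y0:y1,x0:x1,::-1],None,fx=4.5,fy=4.5,interpolation=cv2.INTER_CUBIC)
    def ring(c,r,col):
        p=proj(d,[c+r*(np.cos(a)*h+np.sin(a)*s) for a in t]);cv2.polylines(o,[np.int32((p-[x0,y0]+.5)*4.5)],True,col,1)
    ring(F,90,(0,0,255));ring(F,14,(0,255,255));ring(F+42*n,14,(0,255,0))
    ims.append(cv2.copyMakeBorder(o,0,400-o.shape[0],0,0,0))
cv2.imwrite('pics/c8.png',np.hstack(ims))
todelta([448,-70,224],T.as_euler('xyz',degrees=True))
E
```

```text
[-0.1603065   0.47360514  0.8660254 ] [150.    0.   18.7]
t 10.4 pos [501.  234.8 223.8] rpy [179.8  -0.    6.1] F [ 0.4 -0.4 -0.5] w 70.0
shift [-85.1 297.4   0.9]
turn [-29.7   3.3 -12.3]
```

View pics/c8.png

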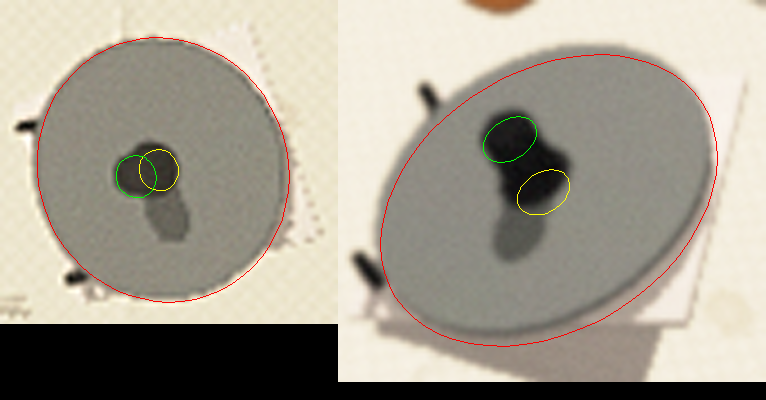

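servo_tool --plan '[[[0,0,0],[-10.6,37.2,0],70],[[0,0,0],[-10.6,37.2,0],70],[[0,0,0],[-10.6,37.2,0],70],[[0,0,0],[-10.6,37.2,0],70],[[0,0,0],[-10.6,37.2,0],70],[[0,0,0],[-10.6,37.2,0],70],[[0,0,0],[-10.6,37.2,0],70],[[0,0,0],[-10.6,37.2,0],70],[[0,0,0],[0,0,0],70],[[0,0,0],[0,0,0],70]]'

```text
time_s: 11.65
ee_pos: [448.3, -78.4, 225.6]
ee_rot: [179.8, -0.3, 6.2]
force: [0.0, 0.7, -1.4]
gripper_width: 70.3
```

servo_tool --plan '[[[-6,0.7,-2.4],[0,0,0],70],[[-6,0.7,-2.4],[0,0,0],70],[[-6,0.7,-2.4],[0,0,0],70],[[-6,0.7,-2.4],[0,0,0],70],[[-6,0.7,-2.4],[0,0,0],70],[[0,0,0],[0,0,0],70],[[0,0,0],[0,0,0],70],[[0,0,0],[0,0,0],70],[[0,0,0],[0,0,0],70],[[0,0,0],[0,0,0],70]]'

```text
time_s: 12.9
ee_pos: [451.7, -72.4, 227.1]
ee_rot: [148.9, -0.8, 19.2]
force: [-1.3, 0.7, 0.8]
gripper_width: 70.4
```

```bash
python3 - <<'E'
from h import *
h,n,T=frame();F=np.array([466.5,-144,83.5])
todelta(F+22*n+83*n,T.as_euler('xyz',degrees=True))
d=snap('wrist','w5');o=d['pixels'][:,:,::-1].copy();t=np.linspace(0,2*np.pi,60);s=np.cross(n,h)
def ring(c,r,col):
    p=proj(d,[c+r*(np.cos(a)*h+np.sin(a)*s) for a in t]);cv2.polylines(o,[np.int32(p.round())],True,col,1)
ring(F,90,(0,0,255));ring(F,14,(0,255,255));ring(F+42*n,14,(0,255,0))
cv2.imwrite('pics/c9.png',cv2.resize(o,None,fx=1.5,fy=1.5))
E
```

```text
t 12.9 pos [451.7 -72.4 227.1] rpy [148.9  -0.8  19.2] F [-1.3  0.7  0.8] w 70.4
shift [ -9.9 -10.   55.3]
turn [ 1.  -1.   0.1]
```

View pics/c9.png

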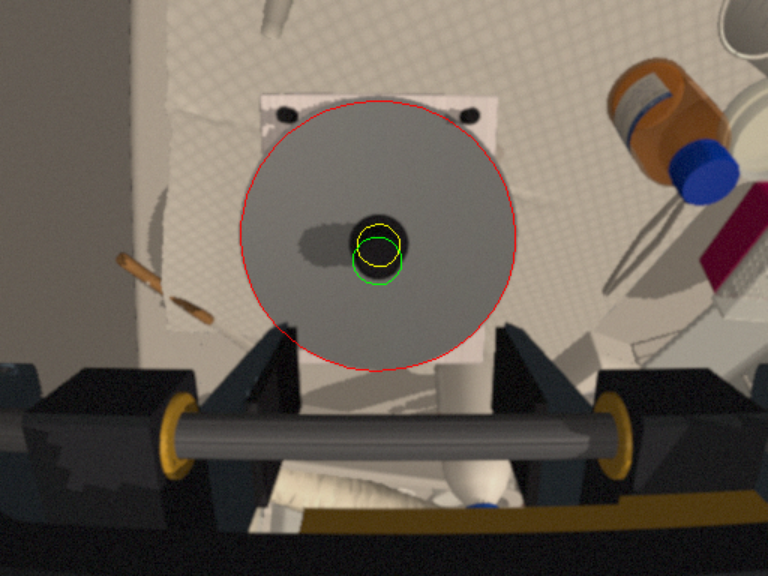

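```bash
python3 - <<'E'
from h import *
o=cv2.imread('pics/c9.png')[80:400,220:540];cv2.imwrite('pics/c10.png',cv2.resize(o,None,fx=1.85,fy=1.85))
o=load('w5')['pixels'][:,:,::-1][55:260,150:355];cv2.imwrite('pics/c11.png',cv2.resize(o,None,fx=2.9,fy=2.9,interpolation=cv2.INTER_CUBIC))
E
```

```text
(no output)
```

View pics/c10.png

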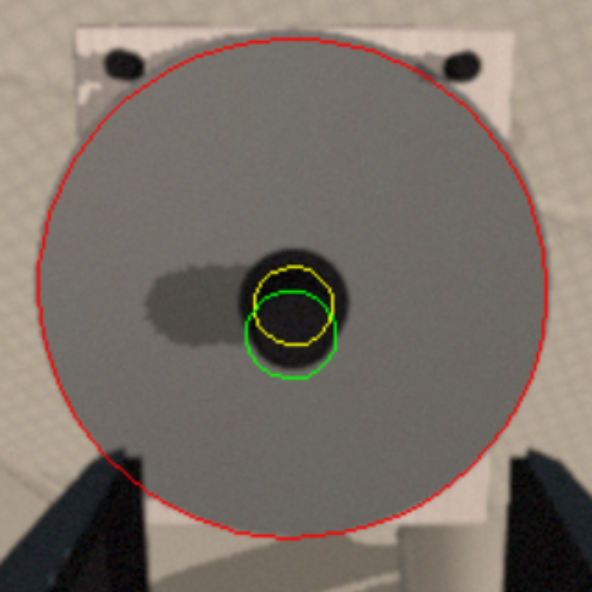

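View pics/c11.png

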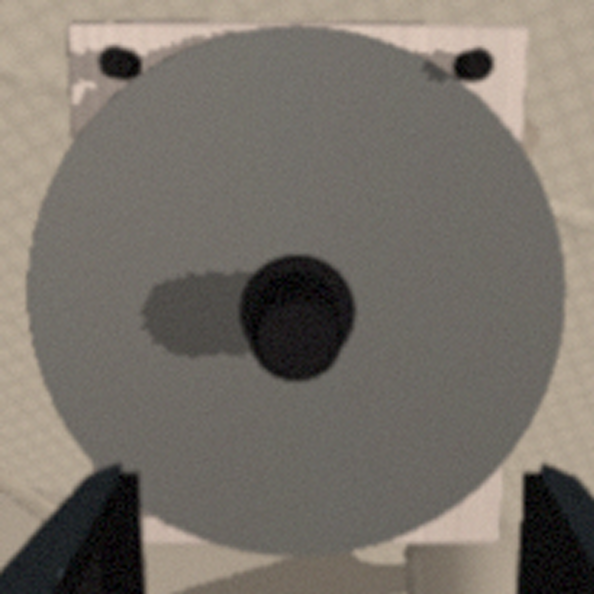

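```bash
python3 - <<'E'
from h import *
h,n,T=frame();F=np.array([465.5,-141,84.6])
todelta(F+(22+60-17)*n,T.as_euler('xyz',degrees=True))
E
```

```text
t 12.95 pos [451.7 -72.4 227.1] rpy [148.9  -0.8  19.3] F [ 0.5 -1.2  0.1] w 70.2
shift [-10.5 -12.8  92.7]
turn [ 1.1 -1.   0.1]
```

servo_tool --plan '[[[1.1,-1,0],[-10.5,-12.8,0],70],[[0,0,0],[0,0,20],70],[[0,0,0],[0,0,20],70],[[0,0,0],[0,0,20],70],[[0,0,0],[0,0,20],70],[[0,0,0],[0,0,10],70],[[0,0,0],[0,0,0],70],[[0,0,0],[0,0,0],70],[[0,0,0],[0,0,0],70],[[0,0,0],[0,0,0],70]]'

```text
time_s: 14.2
ee_pos: [448.8, -106.6, 139.7]
ee_rot: [150.4, 0.1, 18.5]
force: [-0.2, -0.3, -0.5]
gripper_width: 70.1
```

```bash
python3 - <<'E'
from h import *
h,n,T=frame();F=np.array([465.5,-141,84.6])
todelta(F+5*n,T.as_euler('xyz',degrees=True))
d=snap('wrist','w6');o=d['pixels'][:,:,::-1].copy();t=np.linspace(0,2*np.pi,60);s=np.cross(n,h)
def ring(c,r,col):
    p=proj(d,[c+r*(np.cos(a)*h+np.sin(a)*s) for a in t]);cv2.polylines(o,[np.int32(p.round())],True,col,1)
ring(F,90,(0,0,255));ring(F+42*n,14,(0,255,0))
cv2.imwrite('pics/c12.png',cv2.resize(o,None,fx=1.5,fy=1.5))
E
```

```text
t 14.2 pos [ 448.8 -106.6  139.7] rpy [1.504e+02 1.000e-01 1.850e+01] F [-0.2 -0.3 -0.5] w 70.1
shift [ 5.   5.7 61.6]
turn [-0.4  0.2 -0.1]
```

View pics/c12.png

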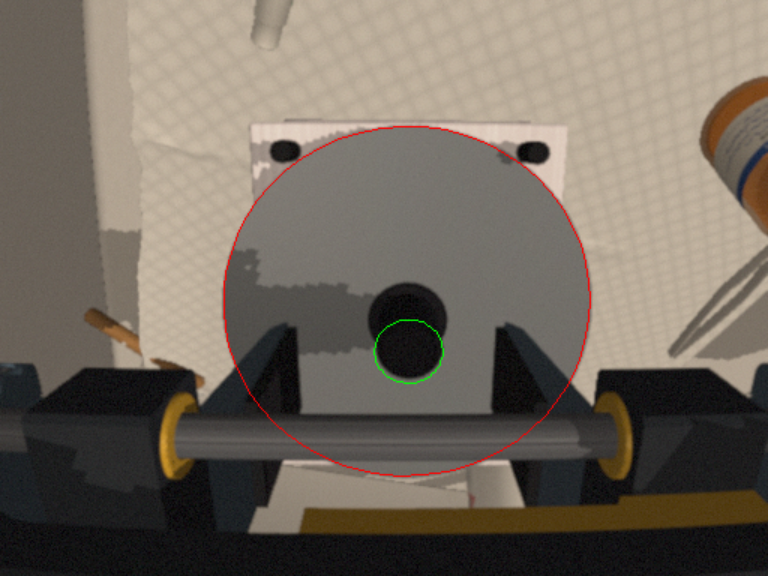

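servo_tool --plan '[[[-0.4,0.2,0],[5,5.2,0],70],[[0,0,0],[0,0,12],70],[[0,0,0],[0,0,12],70],[[0,0,0],[0,0,12],70],[[0,0,0],[0,0,10],70],[[0,0,0],[0,0,0],70],[[0,0,0],[0,0,0],70],[[0,0,0],[0,0,0],70],[[0,0,0],[0,0,0],70],[[0,0,0],[0,0,0],70]]'

```text
time_s: 15.5
ee_pos: [463.4, -132.8, 99.7]
ee_rot: [150.0, -0.1, 18.6]
force: [0.3, -0.3, -0.0]
gripper_width: 69.7
```

```bash
python3 - <<'E'
from h import *
h,n,T=frame();F=np.array([465.5,-141,84.6])
todelta(F+8*n,T.as_euler('xyz',degrees=True))
snap('wrist','w7')
E
```

```text
t 15.5 pos [ 463.4 -132.8   99.7] rpy [ 1.50e+02 -1.00e-01  1.86e+01] F [ 0.3 -0.3 -0. ] w 69.7
shift [-0.7 -0.3  9.3]
turn [ 0.  -0.  -0.1]
```

View pics/w7.png

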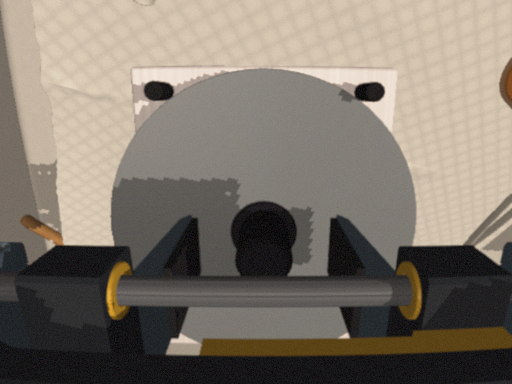

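servo_tool --plan '[[[0,0,0],[-0.7,0,4.5],70],[[0,0,0],[0,0,4.5],70],[[0,0,0],[0,0,0],70],[[0,0,0],[0,0,0],20],[[0,0,0],[0,0,0],20],[[0,0,0],[0,0,0],20],[[0,0,0],[0,0,0],20],[[0,0,0],[0,0,0],20],[[0,0,0],[0,0,0],20],[[0,0,0],[0,0,0],20]]' --squeeze 35

```text
time_s: 16.8
ee_pos: [464.3, -137.4, 91.4]
ee_rot: [150.0, -0.1, 18.7]
force: [0.2, -0.7, -0.5]
gripper_width: 27.3
```

```bash
python3 - <<'E'
from h import *
h,n,T=frame();F=np.array([465.5,-141,84.6])
todelta(F+8*n,T.as_euler('xyz',degrees=True))
snap('wrist','w8')
E
```

```text
t 16.8 pos [ 464.3 -137.4   91.4] rpy [ 1.50e+02 -1.00e-01  1.87e+01] F [ 0.2 -0.7 -0.5] w 27.3
shift [-0.1 -0.1 -0.2]
turn [ 0.  -0.1 -0.1]
```

View pics/w8.png

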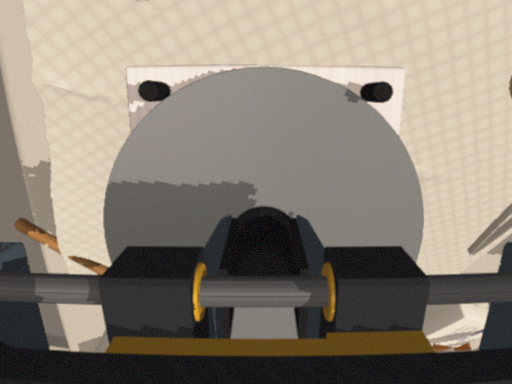

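servo_tool --plan '[[[0,0,0],[0,0,0],20],[[0,0,0],[0,0,-5],20],[[0,0,0],[0,0,-10],20],[[0,0,0],[0,0,-15],20],[[0,0,0],[0,0,-20],20],[[0,0,0],[0,0,-20],20],[[0,0,0],[0,0,-20],20],[[0,0,0],[0,0,-20],20],[[0,0,0],[0,0,-10],20],[[0,0,0],[0,0,0],20]]'

```text
time_s: 18.1
ee_pos: [442.0, -75.3, 202.5]
ee_rot: [150.2, -0.2, 18.7]
force: [-0.3, -0.1, -2.8]
gripper_width: 27.3
```

```bash
python3 - <<'E'
from h import *
todelta([450,-60,260],[180,0,18.7])
snap('wrist','w9')
E
```

```text
t 18.1 pos [442.  -75.3 202.5] rpy [150.2  -0.2  18.7] F [-0.3 -0.1 -2.8] w 27.3
shift [ 12.7  18.1 -55.8]
turn [29.8 -0.2 -0.1]
```

View pics/w9.png

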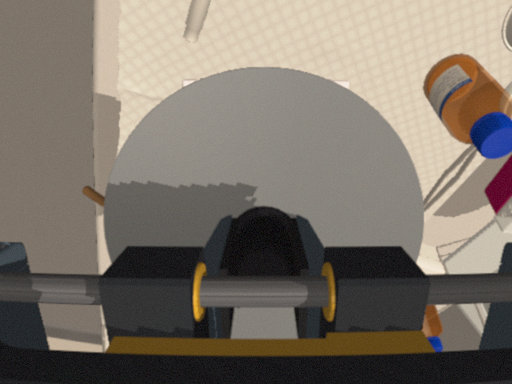

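servo_tool --plan '[[[0,0,0],[0,0,-15],20],[[0,0,0],[0,0,-15],20],[[5,0,0],[0,0,-10],20],[[5,0,0],[0,0,0],20],[[5,0,0],[0,0,0],20],[[5,0,0],[0,0,0],20],[[5,0,0],[0,0,0],20],[[4.8,0,0],[0,0,0],20],[[0,0,0],[0,0,0],20],[[0,0,0],[0,0,0],20]]'

```text
time_s: 19.4
ee_pos: [429.4, -59.1, 229.3]
ee_rot: [-178.9, 1.0, 18.6]
force: [-0.1, 0.3, -1.6]
gripper_width: 27.6
```

```bash
python3 - <<'E'
from h import *
todelta([502,234.6,225],[180,0,18.7])
E
```

```text
t 19.4 pos [429.4 -59.1 229.3] rpy [-178.9    1.    18.6] F [-0.1  0.3 -1.6] w 27.6
shift [ 162.4 -255.2    6.5]
turn [-1.1  1.  -0.2]
```

servo_tool --plan '[[[-1.1,1,0],[0,0,0],20],[[0,0,0],[20,-32,0],20],[[0,0,0],[20,-32,0],20],[[0,0,0],[20,-32,0],20],[[0,0,0],[20,-32,0],20],[[0,0,0],[20,-32,0],20],[[0,0,0],[20,-32,0],20],[[0,0,0],[20,-32,0],20],[[0,0,0],[15,-25,0],20],[[0,0,0],[0,0,0],20]]'

```text
time_s: 20.65
ee_pos: [491.7, 240.7, 228.6]
ee_rot: [179.4, -0.4, 19.2]
force: [-0.4, -0.8, -2.0]
gripper_width: 27.1
```

```bash
python3 - <<'E'
from h import *
# refine bowl centre from w4: rim outer edge points via contour of bright-vs crop shown
d=load('w4');o=d['pixels'][75:280,165:370,::-1]
cv2.imwrite('pics/c13.png',cv2.resize(o,None,fx=2.9,fy=2.9,interpolation=cv2.INTER_CUBIC))
todelta([502,234.6,160],[180,0,18.7])
snap('scene','s10')
E
```

```text
t 20.65 pos [491.7 240.7 228.6] rpy [179.4  -0.4  19.2] F [-0.4 -0.8 -2. ] w 27.1
shift [ 7.2  8.5 68.7]
turn [ 0.6 -0.4  0.5]
```

View pics/c13.png

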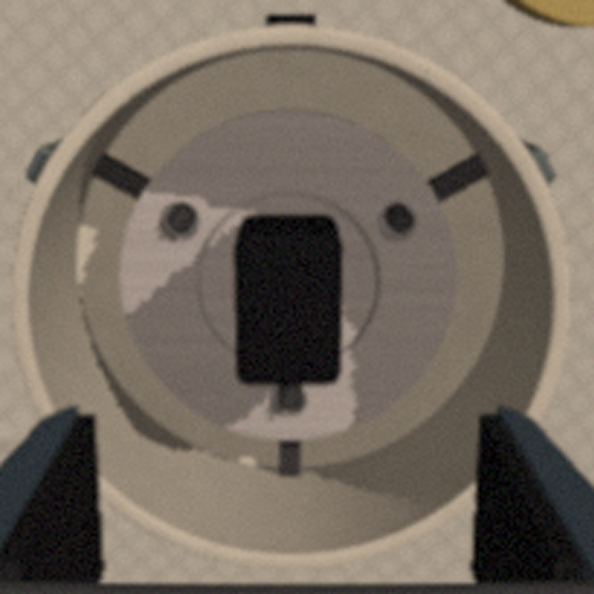

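View pics/s10.png

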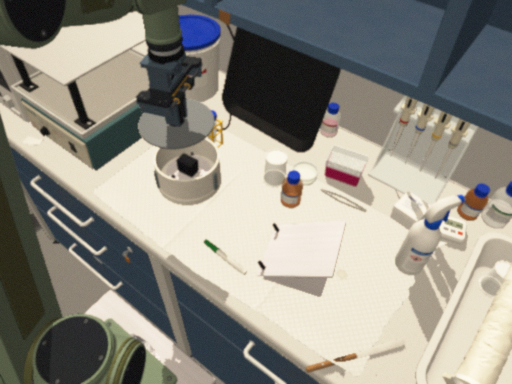

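```bash
python3 - <<'E'
from h import *
d=load('w4');f=lambda x,y:[(x+.5)/2.9-.5+165,(y+.5)/2.9-.5+75]
P=onz(d,[f(15,300),f(569,300),f(292,26),f(292,565),f(70,150),f(512,140),f(150,523),f(440,520)],102)
A=np.c_[2*P[:,:2],np.ones(len(P))];s=np.linalg.lstsq(A,(P[:,:2]**2).sum(1),rcond=None)[0];print(s[:2],np.sqrt(s[2]+s[:2]@s[:2]),[np.round(np.linalg.norm(p[:2]-s[:2]),1) for p in P])
E
```

```text
[502.52984399 235.48107519] 83.94042224649479 [np.float64(84.9), np.float64(84.4), np.float64(85.1), np.float64(84.6), np.float64(82.5), np.float64(83.2), np.float64(83.5), np.float64(83.5)]
```

servo_tool --plan '[[[0.6,-0.4,0.5],[7.5,8.2,0],20],[[0,0,0],[0,0,15],20],[[0,0,0],[0,0,20],20],[[0,0,0],[0,0,20],20],[[0,0,0],[0,0,14],20],[[0,0,0],[0,0,0],20],[[0,0,0],[0,0,0],20],[[0,0,0],[0,0,0],20],[[0,0,0],[0,0,0],20],[[0,0,0],[0,0,0],20]]'

```text
time_s: 21.95
ee_pos: [501.5, 228.9, 157.0]
ee_rot: [180.0, -0.0, 18.3]
force: [-0.0, 0.2, -2.2]
gripper_width: 27.4
```

```bash
python3 - <<'E'
from h import *
todelta([502.3,235,117],[180,0,18.7])
s=env.state();M=R.from_euler('xyz',s['ee_rot'],degrees=True).as_matrix()
d=snap('wrist','w11');o=d['pixels'][:,:,::-1].copy();F=s['ee_pos']+8.1*M[:,2];t=np.linspace(0,2*np.pi,80)
p=proj(d,[F+90*(np.cos(a)*M[:,0]+np.sin(a)*M[:,1]) for a in t]);cv2.polylines(o,[np.int32(p.round())],True,(0,0,255),1)
p=proj(d,[[502.3+86*np.cos(a),235+86*np.sin(a),102] for a in t]);cv2.polylines(o,[np.int32(p.round())],True,(0,255,0),1)
cv2.imwrite('pics/c14.png',cv2.resize(o,None,fx=1.5,fy=1.5))
E
```

```text
t 21.95 pos [501.5 228.9 157. ] rpy [180.   -0.   18.3] F [-0.   0.2 -2.2] w 27.4
shift [ 2.7 -5.5 40. ]
turn [ 0.  -0.  -0.4]
```

View pics/c14.png

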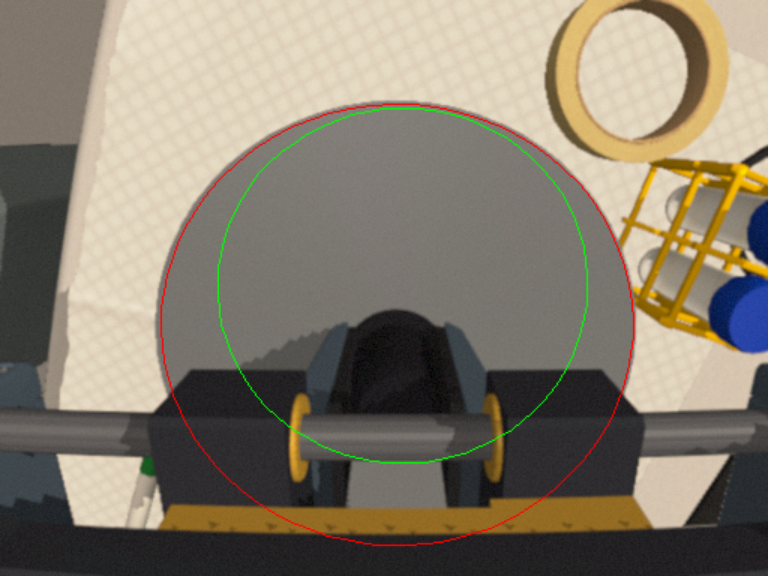

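servo_tool --plan '[[[0,0,0],[2.7,-5.1,0],20],[[0,0,0],[0,0,0],20],[[0,0,0],[0,0,8],20],[[0,0,0],[0,0,8],20],[[0,0,0],[0,0,8],20],[[0,0,0],[0,0,3],20],[[0,0,0],[0,0,0],20],[[0,0,0],[0,0,0],20],[[0,0,0],[0,0,0],20],[[0,0,0],[0,0,0],20]]'

```text
time_s: 23.25
ee_pos: [502.5, 235.1, 127.9]
ee_rot: [179.9, -0.0, 18.3]
force: [0.4, 0.5, -1.8]
gripper_width: 27.4
```

```bash
python3 - <<'E'
from h import *
todelta([502.3,235,115],[180,0,18.3])
snap('scene','s12');snap('top','t12')
a=load('s12')['pixels'][100:215,120:250,::-1];b=load('t12')['pixels'][155:240,150:240,::-1]
cv2.imwrite('pics/c15.png',np.hstack([cv2.resize(a,(450,400),interpolation=2),cv2.resize(b,(340,400),interpolation=2)]))
E
```

```text
t 23.25 pos [502.5 235.1 127.9] rpy [179.9  -0.   18.3] F [ 0.4  0.5 -1.8] w 27.4
shift [-0.2 -0.  12.9]
turn [ 0.1 -0.  -0. ]
```

View pics/c15.png

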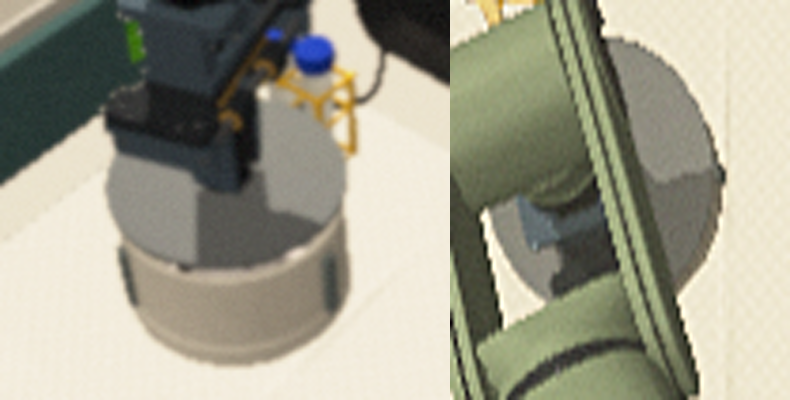

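servo_tool --plan '[[[0,0,0],[0,0,2],20],[[0,0,0],[0,0,2],20],[[0,0,0],[0,0,2],20],[[0,0,0],[0,0,2],20],[[0,0,0],[0,0,1],20],[[0,0,0],[0,0,1],20],[[0,0,0],[0,0,1],20],[[0,0,0],[0,0,0],20],[[0,0,0],[0,0,0],20],[[0,0,0],[0,0,0],20]]'

```text
time_s: 24.6
ee_pos: [502.5, 235.1, 116.1]
ee_rot: [179.9, -0.0, 18.3]
force: [0.2, 0.6, -1.3]
gripper_width: 27.9
```

servo_tool --plan '[[[0,0,0],[0,0,0.8],20],[[0,0,0],[0,0,0],20],[[0,0,0],[0,0,0.8],20],[[0,0,0],[0,0,0],20],[[0,0,0],[0,0,0],20],[[0,0,0],[0,0,0],20],[[0,0,0],[0,0,0],20],[[0,0,0],[0,0,0],20],[[0,0,0],[0,0,0],20],[[0,0,0],[0,0,0],20]]'

```text
time_s: 25.85
ee_pos: [502.5, 235.1, 114.5]
ee_rot: [180.0, -0.0, 18.3]
force: [-0.4, -0.5, -2.5]
gripper_width: 27.4
```

servo_tool --plan '[[[0,0,0],[0,0,0.7],20],[[0,0,0],[0,0,0],20],[[0,0,0],[0,0,0.7],20],[[0,0,0],[0,0,0],20],[[0,0,0],[0,0,0],20],[[0,0,0],[0,0,0],20],[[0,0,0],[0,0,0],20],[[0,0,0],[0,0,0],20],[[0,0,0],[0,0,0],20],[[0,0,0],[0,0,0],20]]'

```text
time_s: 27.1
ee_pos: [502.6, 235.1, 113.0]
ee_rot: [179.9, -0.0, 18.3]
force: [-0.0, 0.0, -2.7]
gripper_width: 27.3
```

servo_tool --plan '[[[0,0,0],[0,0,0.7],20],[[0,0,0],[0,0,0],20],[[0,0,0],[0,0,0.7],20],[[0,0,0],[0,0,0],20],[[0,0,0],[0,0,0],20],[[0,0,0],[0,0,0],20],[[0,0,0],[0,0,0],20],[[0,0,0],[0,0,0],20],[[0,0,0],[0,0,0],20],[[0,0,0],[0,0,0],20]]'

```text
time_s: 28.35
ee_pos: [502.6, 235.1, 111.7]
ee_rot: [180.0, -0.0, 18.3]
force: [-0.7, -0.3, -2.4]
gripper_width: 27.7
```

```bash
python3 - <<'E'
from h import *
todelta([502.3,235,115],[180,0,18.3])
snap('scene','s13');snap('wrist','w13')
a=load('s13')['pixels'][100:215,120:250,::-1];b=load('w13')['pixels'][:,:,::-1]
cv2.imwrite('pics/c16.png',np.hstack([cv2.resize(a,(350,311),interpolation=2),cv2.resize(b,(415,311),interpolation=2)]))
E
```

```text
t 28.35 pos [502.6 235.1 111.7] rpy [180.   -0.   18.3] F [-0.7 -0.3 -2.4] w 27.7
shift [-0.3  0.  -3.3]
turn [ 0. -0. -0.]
```

View pics/c16.png

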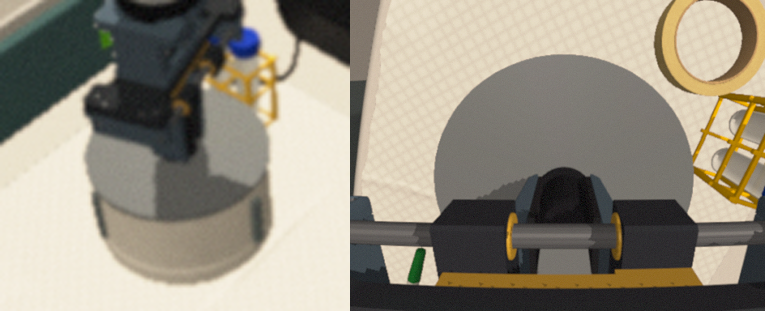

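servo_tool --plan '[[[0,0,0],[0,0,0.7],20],[[0,0,0],[0,0,0],20],[[0,0,0],[0,0,0.7],20],[[0,0,0],[0,0,0],20],[[0,0,0],[0,0,0],20],[[0,0,0],[0,0,0],20],[[0,0,0],[0,0,0],20],[[0,0,0],[0,0,0],20],[[0,0,0],[0,0,0],20],[[0,0,0],[0,0,0],20]]'

```text
time_s: 29.7
ee_pos: [502.6, 235.1, 111.6]
ee_rot: [180.0, -0.1, 18.3]
force: [-1.5, -0.7, 1.1]
gripper_width: 27.3
```

servo_tool --plan '[[[0,0,0],[0,0,0.5],20],[[0,0,0],[0,0,0],20],[[0,0,0],[0,0,0],34],[[0,0,0],[0,0,0],45],[[0,0,0],[0,0,0],60],[[0,0,0],[0,0,0],70],[[0,0,0],[0,0,0],70],[[0,0,0],[0,0,0],70],[[0,0,0],[0,0,-5],70],[[0,0,0],[0,0,-15],70]]'

```text
time_s: 30.95
ee_pos: [502.6, 235.1, 130.9]
ee_rot: [179.9, -0.0, 18.3]
force: [0.3, -0.3, -1.4]
gripper_width: 70.3
```

servo_tool --plan '[[[0,0,0],[0,0,-25],70],[[0,0,0],[0,0,-25],70],[[0,0,0],[0,0,-25],70],[[0,0,0],[0,0,-25],70],[[0,0,0],[0,0,-10],70],[[0,0,0],[-15,25,0],70],[[0,0,0],[-15,25,0],70],[[0,0,0],[-15,25,0],70],[[0,0,0],[-15,25,0],70],[[0,0,0],[0,0,0],70]]'

```text
time_s: 32.2
ee_pos: [476.5, 119.2, 251.3]
ee_rot: [-180.0, -0.5, 18.3]
force: [0.9, -0.3, -0.2]
gripper_width: 70.0
```

```bash
python3 - <<'E'
from h import *
todelta([502.3,235,115],[180,0,18.3])
t=np.linspace(0,2*np.pi,80);ims=[]
for n,k in (('scene','s14'),('wrist','w14'),('top','t14')):
    d=snap(n,k);o=cv2.resize(d['pixels'][:,:,::-1],None,fx=3,fy=3,interpolation=2)
    for r,z,c in ((90,107,(0,0,255)),(14,149,(0,255,0))):
        p=proj(d,[[502.3+r*np.cos(a),235+r*np.sin(a),z] for a in t]);cv2.polylines(o,[np.int32((p*3+1).round())],True,c,1)
    m=proj(d,[[502,235,110]])[0]*3
    x,y=max(0,int(m[0])-(300 if n=='wrist' else 190)),max(0,int(m[1])-200)
    q=o[y:y+400,x:x+(600 if n=='wrist' else 380)];cv2.imwrite(f'pics/f_{k}.png',q);print(q.shape)
E
```

```text
t 32.2 pos [476.5 119.2 251.3] rpy [-180.    -0.5   18.3] F [ 0.9 -0.3 -0.2] w 70.0
shift [  59.7 -101.8  136.8]
turn [-0.  -0.5  0. ]
(400, 380, 3)
(400, 600, 3)
(400, 380, 3)
```

View pics/f_s14.png

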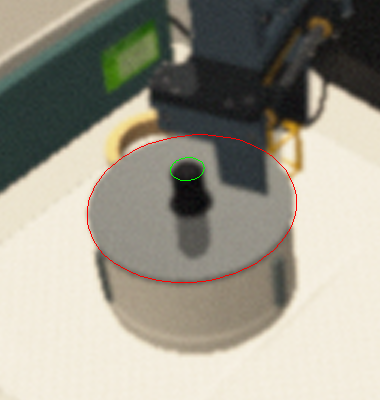

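View pics/f_w14.png

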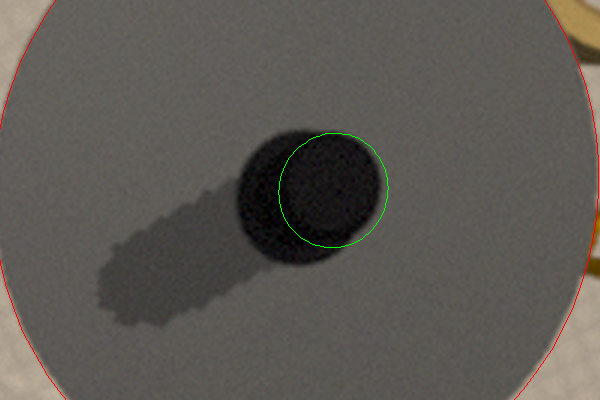

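View pics/f_t14.png

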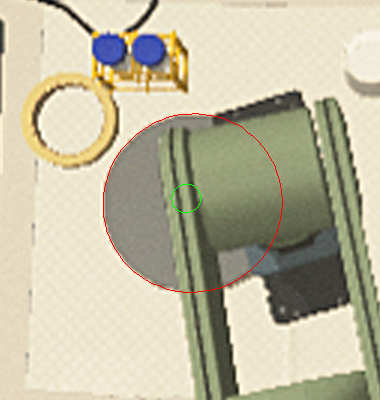

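```bash
python3 -c "
from h import *
print(env.job_done())"
```

```text
the job is handed in; nothing more can be done
None
```

The rotor is down on its studs and the cover is seated on the bowl. I handed the job in at about 32 s, with the gripper open and clear of everything.

**Rotor:** I gripped the block, turned the rotor about 32.5° clockwise seen from above, and lowered it 14 mm. The studs then showed in the holes, and the block's top in the scene view matched the home height (84 mm), not the perched one (98 mm). The spacing of the holes in the wrist view was less clear. It suggested the disc was about 4–5 mm above home, though still nearer to home than to perched. I went by the block-top check.

**Cover:** I lifted it off the stand by the knob, levelled it, and lowered it until the wrist force went from carrying its weight (about −2.4 N) to a light contact (about +1 N). After release, the expected outline of a level, centred, fully seated cover matched the scene and wrist views to about 1–2 mm. In the top view the arm hid part of the cover.

**One disagreement:** contact came with the tool about 3.5 mm lower than I had estimated. I put this down to error in my estimate of the grip height. A lip caught on the rim would have stopped the tool about 8 mm above that estimate, not below it.

No unexpected contact forces showed in the readings taken after each move. I saw no bystander disturbed in the pictures, but I did not measure their positions again.

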